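Level a plywood panel in its turning frame and lock it for varnishing

TASK

The plywood panel held in the turning frame has been left tipped, its edge nearest the robot raised. Swing the panel about its long axis until it lies level, and only then lock it: turn the bar-shaped lock knob on top of one end post of the frame clockwise (seen from above) as far as it goes. The round cap on the other post is not the lock.

Things in the scene. Friction and masses are not known exactly. Their poses are not given: they have to be found in the camera images.
- panel (a joint): Panel angle about the frame's pivot axis (rad): 0 = level, positive = long edge nearest the robot raised. Starts at 0.5 to 0.95, can turn -1.2 to 1.2, no stop at level. Turning takes about 0.15 N m (3 N at 50 mm from the axis); it stays where it is left, whatever the knob's angle. Frame: base board 130 x 350 mm, two aluminium posts 56 x 36 mm, 125 mm tall.
- panel_mid (a point): Centre of the panel, on the pivot axis, 100 mm above the table. Plywood 150 mm (its x) by 240 mm (its y = pivot axis) by 6 mm (its z, up when level), dark gem drawing on top; raised edge at -x, 75 mm from the axis. Clips on the short ends stand 4 mm proud, 104 to 126 mm along y. Post centres 150 mm from here along +y and -y; the lock's post stands on one of them.
- lock (a joint): Lock knob angle about its upright axis (rad): 0 = open, its bar square to the pivot axis; grows clockwise seen from above to a stop at 1.4 = locked, bar nearly along the pivot axis. Starts at 0 to 0.2. Turning takes about 0.06 N m; it stays where it is left.
- lock_grip (a point): Grip point on the lock knob's axis, 156 mm above the table. Black bar 46 mm long (its x) by 14 mm thick (its y) on a disc 40 mm across; bar top 10 mm above this point, disc top 20 mm below, post top 31 mm below. It is on the left or right post by chance; the other post has a fixed round black cap 42 mm across, its top as high as this point.
Things that resemble listed ones, but are neither listed nor needed, are in the scene too. Leave any blue look-alike of the part that bears lock alone.

How it is judged (in metres and radians):
On the way, in this order (a step that is already met when the one before it is completed fails the run):
1. the panel is swung level while the knob is still open (value of joint panel between -0.175 and 0.175 rad and value of joint lock below 0.6 rad), for 0.2 s.
2. the lock knob is turned to its stop with the panel still level (value of joint panel between -0.175 and 0.175 rad and value of joint lock above 1.2 rad), for 0.2 s.
At the end, for the whole second after the job is handed in: The panel is at rest, level to within 10 degrees (joint panel between -0.175 and 0.175 rad), and the lock knob stands at its stop (joint lock above 1.2 rad; the stop is at 1.4) (all of step 2 and velocity of joint panel between -0.05 and 0.05 rad/s); the robot touches nothing.
It also fails if it takes over 58 s, if anything falls off the work surface, if the arm or the gripper's body presses on something with over 40 N, if the wrist force passes 120 N, or if a joint passes its speed limit or range.

ROBOT

A 6-joint arm with a two-finger parallel gripper is mounted at the origin on the work surface. World frame = base frame: x ahead of the robot, y to its left, z up, the work surface at z = 0. Lengths are in mm, angles in rad, forces in N, time in s.
With the tool pointing down it reaches from about 350 to 850 mm from the base axis. Payload 8.1 kg.
Tool frame: the origin (TCP) lies midway between the tips of the shut fingers; the grasp point (between the pads) lies 19 mm behind it; z points along the fingers, y is the line along which they close (so a half turn about z gives the same grasp; the last joint's range is limited). The gripper opens to 85 mm and grips with 20 to 120 N. Pads are 22 mm wide; open, the fingers measure 114 mm over their backs; the gripper's body (76 mm by 85 mm) begins 54 mm behind the grasp point. The pads swing forward as they close: fully open they stand 13 mm farther back than shut.
Start: joints at [-1.391, 0.13, 1.488, -0, 1.523, -0.085], TCP at [157.05, -579.086, 231.292] pointing down, gripper open.
Joint ranges: [-2.96, 2.96], [-0.89, 2.26], [0.02, 2.5], [-1.34, 4.48], [0, 2.73], [-2.66, 2.66]. Speed limits (rad/s): [2.39, 2.39, 2.79, 3.14, 3.14, 3.14].

INTERFACE

Orientations are given as a rotation vector (axis times angle).
In Python, from rig import env, hand, inverse_kinematics, imaging gives the robot as it stands. Calls block until the motion is done:
- env.reach(position, orientation): joint-space move of the TCP to a pose.
- env.move_l(position, rot=None, rate=150, threshold=None): straight line of the TCP; rot=None keeps the orientation; rate is the mean speed in mm/s. With threshold (N) it stops when the force on the tool has changed by that much, and returns True; else False.
- env.set_joints(angles): joint-space move.
- hand.release() and hand.close(): open the fingers fully, or close them until they stop; the grip force is fixed at half the most.
- env.hold(seconds).
- inverse_kinematics(position, orientation): joint angles nearest the present ones, or None.
- imaging.snapshot(name): name is "scene" or "top" or "wrist"; returns a dict with "pixels" (480x640x3 uint8, red, green, blue), "fx", "fy", "cx", "cy" (pixels), "extrinsics" (4x4, takes a point from camera to world coordinates). Camera axes: x right, y down, z forward; pixel columns grow to the right and rows downward; lengths in mm; the calibration is good to about 2 mm. The wrist camera is an equidistant fisheye: a pixel r from the principal point sees the ray r / f radians off the axis. A picture is of the moment at which its call begins. There is no depth.
A pose or a line that the arm cannot do raises env.IKError and nothing moves.
- env.hand_in(): hands the job in; it is judged then, once.
Readings, each from a call of its own:
- env.read_time(): time.
- env.read_qpos(): joint angles.
- env.read_joint_vel(): joint speeds.
- env.read_effort(): joint torques, N m.
- env.read_position(): TCP position.
- env.read_tcp_rot(): TCP orientation.
- env.read_ft_force(): force on the tool from outside, world axes, zero at the start.
- env.read_ft_torque(): the same for the moment, N m.
- env.read_grip_width(): opening from 0.0 (shut) to 1.0 (fully open).
- env.read_grip_force(): force on a finger pad.
Only numpy, scipy, OpenCV 4.12 (cv2) and the standard library are available. Lean on these libraries where they do the work, as an engineer would, in place of code of your own. Each camera call takes 0.05 s, during which the arm holds its last target. There are 200 camera calls.

## Working session

There is one attempt and no reset: what is moved stays moved. The work goes in short steps, each a Python script; the robot and the scene stay as the last script left them, time stands still between calls to the robot, and variables do not carry over. Pictures are saved under pics/ and viewed, at most 10 in all, crops included, and the job is handed in when it is done.

```bash
mkdir -p pics; ls
python3 - <<'E'
from rig import env,hand,imaging
import cv2
for n in("scene","top"):
    s=imaging.snapshot(n); cv2.imwrite(f"pics/{n}0.png",s["pixels"][:,:,::-1]); print(n,s["fx"],s["cx"],s["cy"],s["extrinsics"].round(3).tolist())
print(env.read_tcp_rot(),env.read_time())
E
```

```text
pics
scene 452.8841128515824 326.51543803769437 229.96986331963336 [[-0.856, 0.278, -0.437, 946.56], [0.517, 0.489, -0.702, 550.966], [0.018, -0.827, -0.562, 615.351], [0.0, 0.0, 0.0, 1.0]]
top 599.4087297976279 316.2432178020415 237.84368800922013 [[-0.001, -0.988, 0.157, 400.702], [-1.0, 0.003, 0.012, -46.178], [-0.012, -0.157, -0.988, 1241.454], [0.0, 0.0, 0.0, 1.0]]
[-3.11242025e+00 -4.14495409e-01  1.33171661e-04] 0.1
```

View pics/scene0.png

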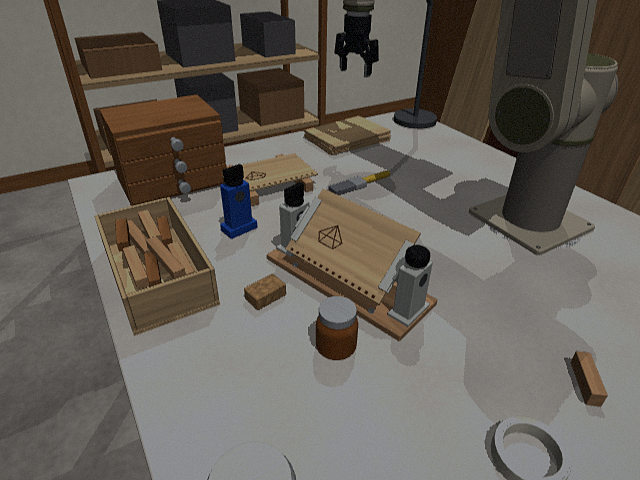

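View pics/top0.png

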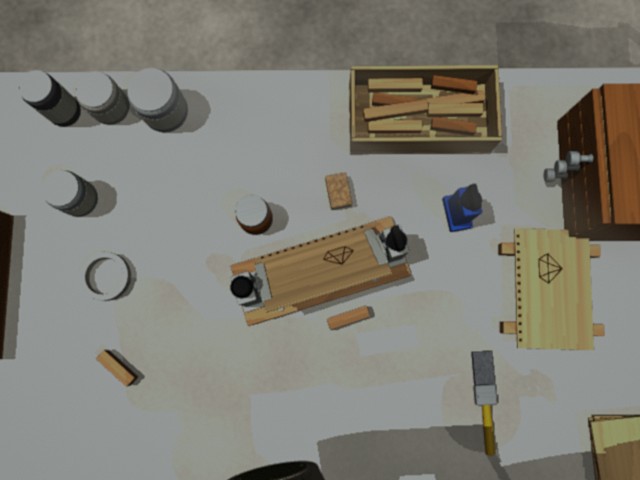

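The scene view shows the frame tipped toward the robot. In the top view the round cap is at (242,287), the bar knob at about (396,240), and the blue decoy at (468,200). I'll enlarge the frame.

Run:
```python
import cv2
a=cv2.imread("pics/top0.png")[205:335,220:424]
a=cv2.convertScaleAbs(a,alpha=1.5,beta=20)
cv2.imwrite("pics/c1.png",cv2.resize(a,(780,497),interpolation=cv2.INTER_CUBIC))
```

```text
(no output)
```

View pics/c1.png

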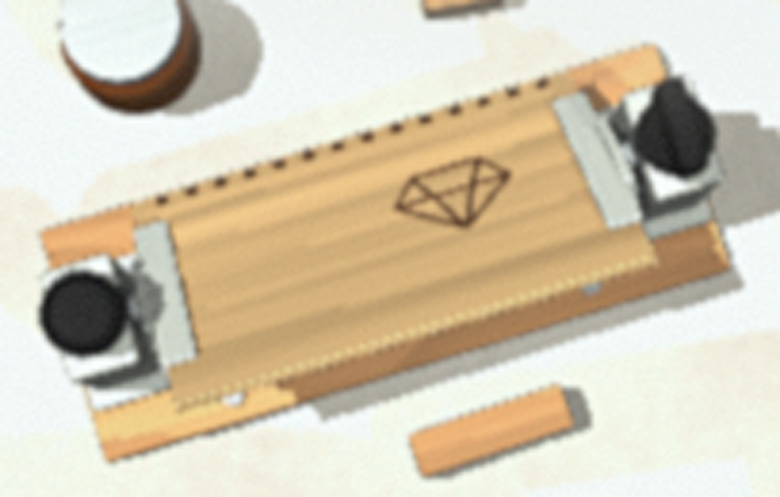

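```bash
cat > h.py <<'E'
import numpy as np
from scipy.spatial.transform import Rotation as R
K={"top":(599.409,316.243,237.844)}
def pt(s,u,v,z):
    E=s["extrinsics"]; d=E[:3,:3]@np.array([(u-s["cx"])/s["fx"],(v-s["cy"])/s["fy"],1]); o=E[:3,3]
    return o+d*(z-o[2])/d[2]
def down(ang): # tool down, tool y axis (closing line) at world heading ang
    y=np.array([np.cos(ang),np.sin(ang),0]); z=np.array([0,0,-1.]); return R.from_matrix(np.c_[np.cross(y,z),y,z]).as_rotvec()
E
python3 - <<'E'
from h import *
from rig import imaging
s=imaging.snapshot("top")
c=lambda u,v,z:pt(s,220+u/3.824,205+v/3.824,z).round(1)
print("cap",c(83,313,156),"disc",c(676,137,136),"bar ends",c(667,85,166),c(676,172,166))
b=[c(*p,14) for p in((42,230),(655,45),(730,268),(110,460))]
print(b,sum(b)/4, np.linalg.norm(b[0]-b[1]),np.linalg.norm(b[1]-b[2]))
for a in(.5,.6,.7,.8,.9):
    z=100+75*np.sin(a);zl=100-75*np.sin(a)
    h=(c(178,405,z)+c(655,260,z))/2; l=(c(135,210,zl)+c(557,82,zl))/2
    hm=c(430,329,z); lm=c(358,144,zl); print(a,np.linalg.norm(hm-c(358,144,zl)[:3]),2*75,hm,lm)
E
```

```text
cap [483.4 102.4 156. ] disc [ 570.1 -182.6  136. ] bar ends [ 590.5 -175.2  166. ] [ 548.8 -178.5  166. ]
[array([539. , 144.8,  14. ]), array([ 639.5, -187.3,   14. ]), array([ 517.7, -225. ,   14. ]), array([416.2, 106.1,  14. ])] [528.1  -40.35  14.  ] 346.9735724806718 127.50109803448748
0.5 129.09934159398335 150 [476.9 -62.3 136. ] [577.9 -26.5  64. ]
0.6 137.59262334878275 150 [476.5 -62.2 142.3] [578.9 -26.3  57.7]
0.7 146.19870040462052 150 [476.1 -62.1 148.3] [579.8 -26.2  51.7]
0.8 154.47786249168522 150 [475.7 -62.  153.8] [580.6 -26.2  46.2]
0.9 162.19608503290084 150 [475.4 -62.  158.7] [581.4 -26.1  41.3]
```

```bash
cat >> h.py <<'E'
YAW=0.294; EX=np.array([np.cos(YAW),np.sin(YAW),0]); EY=np.array([-np.sin(YAW),np.cos(YAW),0])
C=np.array([527.4,-40,0]); LK=np.array([570.7,-183.2,0])
E
python3 - <<'E'
from h import *
from rig import env,hand,imaging,inverse_kinematics as ik
import cv2
for h in(-1,1):
    for L in(.2,.8,1.4):
        q=ik([*LK[:2],142],down(YAW-L+h*np.pi/2)); print(h,L,None if q is None else np.round(q,2))
hand.close()
P=C-50*EX
ro=min((down(YAW+k*np.pi/2) for k in(1,-1)),key=lambda r:abs(ik([*P[:2],250],r)[5]))
env.reach([*P[:2],260],ro)
print(env.read_time())
env.move_l([*P[:2],185],rate=150)
print(env.read_ft_force())
print(env.move_l([*P[:2],103.5],rate=50,threshold=30),env.read_position(),env.read_ft_force())
env.move_l([*P[:2],230],rate=150)
print(env.read_time())
for n in("scene","wrist"):
    s=imaging.snapshot(n); a=s["pixels"][:,:,::-1]
    cv2.imwrite(f"pics/{n}1.png",a)
E
```

```text
-1 0.2 [-0.4   0.19  1.59 -0.    1.36  1.08]
-1 0.8 [-0.4   0.19  1.59 -0.    1.36  1.68]
-1 1.4 [-0.4   0.19  1.59 -0.    1.36  2.28]
1 0.2 [-0.4   0.19  1.59 -0.    1.36 -2.06]
1 0.8 [-0.4   0.19  1.59  0.    1.36 -1.46]
1 1.4 [-0.4   0.19  1.59  0.    1.36 -0.86]
3.125
[-0.49272766  0.04332231  0.75012415]
False [479.81505462 -54.42517322 103.61669655] [ 0.24077154 -0.32472129 -0.05743892]
6.55
```

View pics/scene1.png

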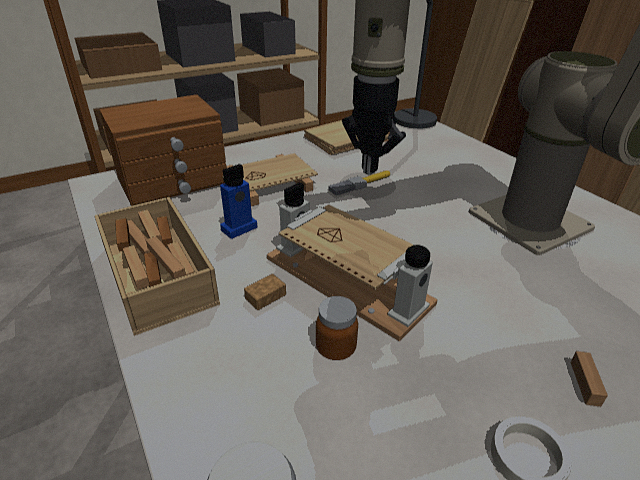

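View pics/wrist1.png

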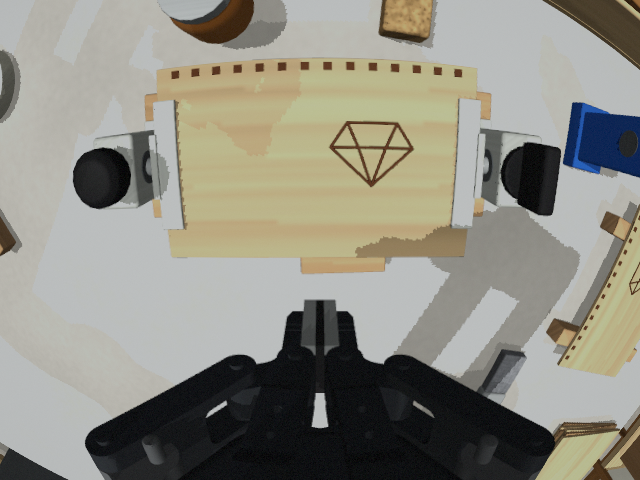

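```bash
cat >> h.py <<'E'
def proj(s,p,fish):
    E=s["extrinsics"]; q=E[:3,:3].T@(np.asarray(p)-E[:3,3])
    if fish:
        r=np.hypot(q[0],q[1]); t=np.arctan2(r,q[2]); return np.array([s["cx"]+s["fx"]*t*q[0]/r,s["cy"]+s["fy"]*t*q[1]/r])
    return np.array([s["cx"]+s["fx"]*q[0]/q[2],s["cy"]+s["fy"]*q[1]/q[2]])
def panel(a):
    return [C+[0,0,100]+EX*(x*np.cos(a)+3*np.sin(a))+EY*y+np.array([0,0,-x*np.sin(a)+3*np.cos(a)]) for x,y in((-75,120),(-75,-120),(75,120),(75,-120))]
def bar(L):
    e=np.array([np.cos(YAW-L),np.sin(YAW-L),0]); return [LK+[0,0,166]+k*23*e for k in(1,-1)]
E
python3 - <<'E'
from h import *
from rig import imaging
import cv2
S={n:imaging.snapshot(n) for n in("scene","wrist")}
for a in(-.15,0,.15):
    for n in S: print(a,n,[proj(S[n],p,n=="wrist").round().tolist() for p in panel(a)])
for L in(0,.1,.2): print(L,[proj(S["wrist"],p,1).round().tolist() for p in bar(L)])
w=cv2.resize(S["wrist"]["pixels"][110:250,450:600,::-1],(400,373)); c=cv2.resize(S["scene"]["pixels"][195:295,255:435,::-1],(400,222)) 
c=cv2.resize(S["scene"]["pixels"][180:300,260:440,::-1],(792,528),interpolation=3)
cv2.imwrite("pics/c2.png",c); cv2.imwrite("pics/c3.png",w)
E
```

```text
-0.15 scene [[421.0, 252.0], [328.0, 208.0], [376.0, 280.0], [279.0, 226.0]]
-0.15 wrist [[179.0, 254.0], [461.0, 254.0], [153.0, 72.0], [487.0, 71.0]]
0 scene [[422.0, 248.0], [329.0, 203.0], [375.0, 286.0], [278.0, 231.0]]
0 wrist [[174.0, 260.0], [466.0, 259.0], [159.0, 72.0], [480.0, 71.0]]
0.15 scene [[422.0, 243.0], [328.0, 199.0], [374.0, 290.0], [279.0, 235.0]]
0.15 wrist [[169.0, 263.0], [471.0, 263.0], [165.0, 74.0], [475.0, 73.0]]
0 [[556.0, 151.0], [548.0, 220.0]]
0.1 [[559.0, 151.0], [545.0, 220.0]]
0.2 [[562.0, 152.0], [542.0, 220.0]]
```

View pics/c2.png

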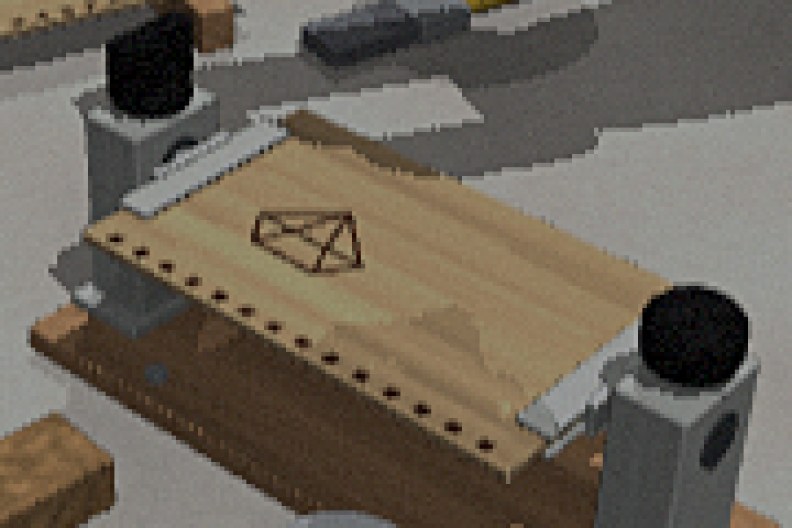

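View pics/c3.png

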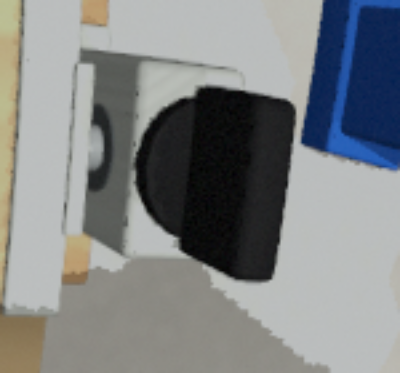

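The panel is level: its corners in both views fit about 0 rad. The bar's top ends at about wrist px (552,146) and (546,214) give a lock angle of about 0. Next I'll look from close above the knob.

Run:
```python
from h import *
from rig import env,hand,imaging
import cv2
L=LK+2*EX+1*EY
env.reach([*L[:2],230],down(YAW-np.pi/2)); hand.release()
s=imaging.snapshot("wrist")
print(env.read_qpos().round(2),env.read_time(),[proj(s,p,1).round(1).tolist() for p in bar(0)+bar(.1)], proj(s,LK+[0,0,166],1))
# 2x crop around predicted bar
u,v=proj(s,LK+[0,0,166],1).astype(int); print(u,v)
np.save("ext.npy",s["extrinsics"]); cv2.imwrite("pics/c4.png",cv2.resize(s["pixels"][max(v-75,0):v+75,u-100:u+100,::-1],None,fx=4,fy=4,interpolation=3))
```

```text
[-0.39  0.13  1.49  0.    1.52  0.88] 8.2583 [[320.9, 228.0], [321.0, 298.3], [324.9, 228.2], [317.3, 298.1]] [320.9682044 264.5098918]
320 264
```

View pics/c4.png

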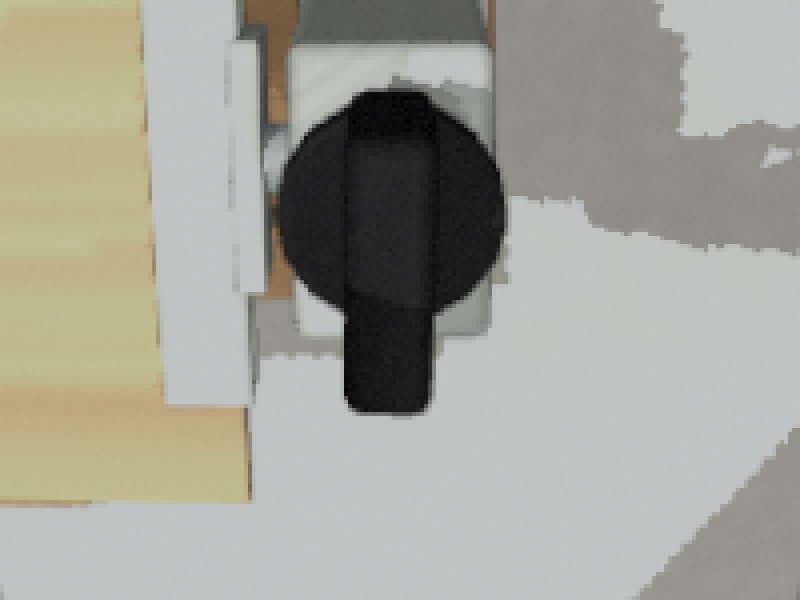

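Run:
```python
from h import *
from rig import env,hand,imaging
import cv2
L=LK+3.5*EX+2*EY
env.move_l([*L[:2],141],rot=down(YAW-np.pi/2),rate=100,threshold=15)
print(env.read_position(),env.read_ft_force().round(1))
hand.close(); print(env.read_grip_width(),env.read_grip_force(),env.read_ft_force().round(1),env.read_time())
for a in (.35,.7,1.05,1.25,1.35,1.4,1.43):
    env.move_l([*L[:2],141],rot=down(YAW-np.pi/2-a),rate=40)
    print(a,env.read_ft_force().round(1),env.read_ft_torque().round(2),env.read_time(),env.read_qpos()[5].round(3))
    if abs(env.read_ft_torque()[2])>4: break
```

```text
[ 574.06632307 -180.5527799   141.99597504] [0.3 0.9 1.3]
0.14567171268701606 59.51160907745361 [-3.3  2.9  3.8] 9.95
0.35 [-2.7  4.   5.7] [ 0.56  0.61 -0.03] 10.45 1.238
0.7 [-3.9  3.7  6. ] [ 0.54  0.6  -0.07] 10.95 1.588
1.05 [-3.7  3.2  6.5] [ 0.61  0.66 -0.1 ] 11.45 1.938
1.25 [-2.7  4.2  4.3] [ 0.58  0.62 -0.01] 11.8 2.138
1.35 [-2.6  3.6  5.9] [ 0.6   0.59 -0.08] 12.05 2.238
1.4 [-2.   3.5  5.7] [0.59 0.71 0.36] 12.3 2.287
1.43 [-3.6  3.5  6.1] [0.52 0.68 1.4 ] 12.55 2.316
```

The torque jump near 1.4 rad means the knob reached its stop. I'll release, retreat and check.

Run:
```python
from h import *
from rig import env,hand,imaging
import cv2
env.move_l([*(LK+3.5*EX+2*EY)[:2],141],rot=down(YAW-np.pi/2-1.4),rate=40)
hand.release(); p=env.read_position(); env.move_l([p[0],p[1],240],rate=120)
p=env.read_position(); env.reach([p[0]-150,p[1]-60,300],down(YAW-np.pi/2)); env.hold(.3)
print(env.read_time(),env.read_ft_force().round(1))
a=imaging.snapshot("wrist")["pixels"][:,:,::-1]; b=imaging.snapshot("scene")["pixels"][180:300,260:440,::-1]
cv2.imwrite("pics/f.png",np.hstack([cv2.resize(a,(400,300)),cv2.resize(b,(400,300))]))
```

```text
16.225 [ 0.  -0.7  0.6]
```

View pics/f.png

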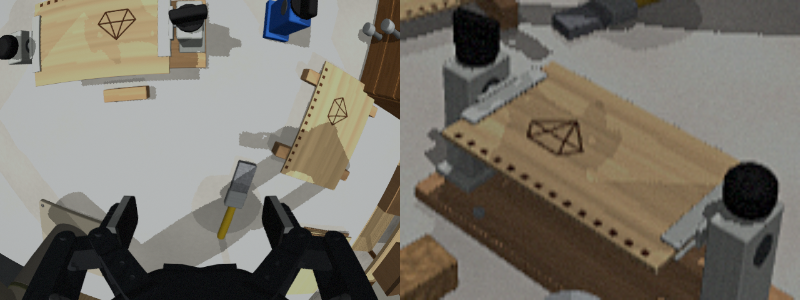

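The knob bar at (187,15) in the left image now lies nearly along the pivot axis. The panel is still level and the arm is clear.

```bash
python3 -c "
from rig import env
print(env.hand_in())"
```

```text
the job is handed in; nothing more can be done
None
```

I swung the panel level, then turned the lock knob clockwise to its stop; the final pictures show both still in place and the arm clear, and I handed the job in at about 16 s (no verdict was returned).

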